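Offer a cuvette up to its well with tongs

ROBOT

A 7-joint arm with a two-finger parallel gripper is mounted at the origin on the work surface. World frame = base frame: x ahead of the robot, y to its left, z up, the work surface at z = 0. Lengths are in m, angles in rad, forces in N, time in s.
With the tool pointing down it reaches from about 0.4 to 0.875 m from the base axis. Payload 4.4 kg.
Tool frame: the origin (TCP) lies between the finger pads, 19 mm behind the fingertips; this is the grasp point; z points along the fingers, y is the line along which they close (so a half turn about z gives the same grasp; the last joint's range is limited). The gripper opens to 85 mm and grips with 20 to 120 N. Pads are 22 mm wide; open, the fingers measure 114 mm over their backs; the gripper's body (76 mm by 85 mm) begins 54 mm behind the grasp point. The pads swing forward as they close: fully open they stand 13 mm farther back than shut.
Start: joints at [-1.227, 0.628, 0.038, 1.517, -0.027, 0.996, -0.02], TCP at [0.259, 0.596, 0.25] pointing down, gripper open.
Joint ranges: [-3.06, 3.06], [-0.37, 2.12], [-1.25, 1.32], [0.18, 2.47], [-1.1, 4.24], [0.23, 1.98], [-2.94, 2.94]. Speed limits (rad/s): [2.57, 2.57, 3.14, 3.14, 3.14, 3.14, 3.14].

INTERFACE

Orientations are given as a rotation vector (axis times angle).
In Python, from plant import status, imaging, close_job, finder gives the robot as it stands.
- The arm moves only by the tool drive_tool, never from a script. Its argument "rows" is one flat list of numbers, 6 for each row, row after row: the shift along the tool's x, y, z scaled (see below), then the turn, a rotation vector about the tool's x, y, z scaled (see below). In form: [tx, ty, tz, wx, wy, wz, tx, ty, tz, wx, wy, wz, ...]. A call has 1 to 5 rows; each row is the pose to reach, as a shift and turn from the pose commanded when the call began, along the tool's axes at that moment, turning the shorter way round; what a row does not reach only later rows make up. The controller multiplies each number of a shift by 15 cm and each number of a turn by pi rad. A row lasts 1/8 s, in which the tool goes at most 62.5 mm and 10.7 degrees, less where a joint would pass 70% of its speed; a pose out of reach is approached as far as the arm can. A call with a number of a shift or a turn outside -1 to 1 is refused whole. A call with a gripper value outside its range is refused whole. "gripper" is the opening, from 0 (shut) to 1 (fully open), set as the call begins (left out, the last holds). The fingers move at their own pace and stop on an object; the grip force is fixed at half the most. Time passes only in rows, so rows that repeat a pose let the fingers close. It gives the time, the measured TCP pose, the force, the opening and the grip force at its end, in the units of the state.
- status.state(): the state, without advancing time (a new reading comes with each control period).
- imaging.read_camera(name): name is "side" or "top" or "wrist"; returns the picture (420x560x3 uint8, red, green, blue); there is no depth.
- imaging.camera_model(name): a dict with "K" (3x3 intrinsics, pixels), "R" (3x3) and "t" (3): a world point X has camera coordinates R X + t. Camera axes: x right, y down, z forward; pixel columns grow to the right and rows downward; lengths in m; the calibration is good to about 2 mm. The wrist camera is an equidistant fisheye: a pixel r from the principal point sees the ray r / f radians off the axis. A picture is of the moment at which its call begins: read the wrist's pose just before it. camera_model takes no time and is no camera call; for the wrist camera it gives the pose at the moment of the call.
- close_job(): hands the job in; it is judged then, once.
Trained networks look in the newest picture that a camera, given by its name, has taken for a name from the list of things; names that differ only in an ending like _2 or _b are one class to them, and where a whole thing is asked for, a point or a joint stands for the part that bears it (a point fixed in the world has none). Each returns a list of dicts, best first, with "conf" (0 to 1); they miss things now and then, are a little off and sometimes report something else, mostly with a low value. They report only what shows in the picture. A call takes as long as a camera call. They do not tell look-alikes from the thing itself.
- finder.find_in(camera, label): "centre" ([x, y, z] in m, in the coordinates of the camera as it stood for that picture, good to about 4 mm: the middle of the surface that is visible of it).
The state is a dict: "time": time; "qpos": joint angles; "joint_vel": joint speeds; "tau": joint torques, N m; "position": TCP position; "eef_rot": TCP orientation; "wrist_force": force on the tool from outside, world axes, zero at the start; "torque": the same for the moment, N m; "opening": opening from 0.0 (shut) to 1.0 (fully open); "grasp_force": force on a finger pad.
Only numpy, scipy, OpenCV 4.12 (cv2) and the standard library are available. Lean on these libraries where they do the work, as an engineer would, in place of code of your own. Each camera call takes 0.05 s, during which the arm holds its last target. There are 200 camera calls.

TASK

Take the spring tongs from their holder, use them to lift the square cuvette out of the rack, and carry it past the bottle and over the wall of the clear bath. Stop with the cuvette upright, centred and squared up over the square well of the metal block, its foot about a centimetre above the mouth, and finish while still holding it there in the tongs so that the fit can be checked. Neither cuvette nor tongs may touch the bath or the block, the gripper must not touch the cuvette itself, and the vials, bottle and beaker are to be left standing where they are.

Things in the scene. Friction and masses are not known exactly. Their poses are not given: they have to be found in the camera images.
- tongs: Steel spring tongs, 146 mm tall, 130 g, loose, standing tips down in the white holder. Two straight parallel blades 14 mm wide (x), joined by two guide rods at z = 58 and 74 mm that stick out 13 mm beyond the +y blade (more as the jaws close). Origin: midway between the open jaws, at the undersides of the tips; z up the tongs, y the line along which the jaws close.
- tongs_grip (a point): Point midway between the open tongs' rubber grip plates, 115 mm above the tips: put the TCP here, closing along the tongs' y. The plates sit outside the blades at z = 92 to 138 mm, 24 mm wide in x, 58 mm over their outer faces when open. Squeezed by a few mm the tongs can be carried with the jaws still open. Fixed to the -y jaw.
- jaw_b (a joint): How far the +y jaw has slid towards the -y jaw: 0 open, at most 0.028 m. The jaws stay parallel: gap between the tip pads = 34 mm less this, width over the grip plates = gap + 24 mm (36.5 mm with the cuvette held). A spring opens them: 5 N at 0, plus 0.2 N per mm of closing. A grip of about 40 N holds the cuvette well.
- tip_a (a point): Underside of the -y jaw's tip, at the inner face of its rubber pad (the pads reach 16 mm up). Midway between tip_a and tip_b is the middle of the jaws, below the middle of the gripper when held.
- tip_b (a point): Underside of the sliding (+y) jaw's tip, at the inner face of its rubber pad.
- holder: Fixed white plastic holder for the tongs: an open rectangular pocket 24 x 62 mm inside, rim at 45 mm, floor at 10 mm, on a base 90 x 120 mm. Origin: centre of the base's underside; y is the pocket's long direction, which is the tongs' y too. Lift the tongs straight up by at least 40 mm to clear it.
- cuvette: Frosted square cuvette, 12.5 x 12.5 mm, 45 mm tall, with a square white stopper 9.5 x 9.5 mm on top (54 mm in all), 18 to 35 g, loose, standing upright in one of the rack's three holes with 30 mm of the square body above the rack's top. Origin: centre of its foot (underside); z up, x and y square to its faces. Grip its body with the tong tips between 28 and 44 mm above the foot.
- rack: Fixed white plastic rack, 50 mm (x) x 136 mm (y) x 25 mm high, with three square holes 14 mm wide and 20 mm deep in a row along y, 43 mm apart. Origin: centre of the underside. The cuvette's faces are square to the rack. Open the tongs across the row (along the rack's x): the neighbours in the row then stay clear.
- vial_a: Round vial, 12 mm diameter, 52 mm tall with a 15 mm wide round cap, in another hole of the rack; leave it alone. Origin: centre of its foot.
- vial_b: Second round vial like vial_a, in the remaining hole; leave it alone. Origin: centre of its foot.
- bath: Fixed empty clear plastic bath, open on top, 200 mm (x) x 170 mm (y), 110 mm high, walls 5 mm with a grey rim and two brass posts to 130 mm on its -x rim. Origin: centre of the underside.
- block: Fixed aluminium block standing in the bath, 50 mm (x) x 85 mm (y) x 50 mm high, its top 55 mm above the table. Two wells in its top, 35 mm deep: a square one 15.5 mm wide at y = -20 mm and a round one 18 mm in diameter at y = +20 mm. Origin: centre of the underside.
- block_hole0 (a point): Centre of the mouth of the square well, at the block's top face; z up, x and y square to the well's sides.
- bottle: Round white plastic bottle with a red cap, 56 mm diameter, 140 mm tall, standing between rack and bath; leave it alone. Origin: centre of its underside.
- beaker: Empty glass beaker, 70 mm diameter, 80 mm tall, standing beyond the rack; leave it alone. Origin: centre of its underside.
There are look-alikes about, which are no part of the job. What is shaped like the holder but blue is not meant.

How it is judged:
On the way, in this order (a step that is already met when the one before it is completed fails the run):
1. the tongs are held in the gripper, lifted out of their holder (contact force between the fingers and tongs above 1 N and z of tongs in the frame of holder above 0.045 m), for 0.1 s.
2. the cuvette is held in the tongs, lifted clear of the rack (contact force between the fingers and tongs above 1 N and contact force between tongs and cuvette above 0.3 N and z of cuvette in the frame of rack above 0.03 m), for 0.1 s.
At the end, for the whole second after the job is handed in: Cuvette held still by the tongs, tongs by the gripper; foot 3 to 18 mm above the square well's mouth, within 4 mm of its centre sideways, within 0.12 rad of upright, faces within 0.14 rad of square to it (any quarter turn); no contact with block, bath or fingers (contact force between the fingers and tongs above 1 N and contact force between tongs and cuvette above 0.3 N and contact force between the fingers and cuvette below 0.1 N and contact force between each of cuvette, tongs and block below 0.05 N and contact force between each of cuvette, tongs and bath below 0.05 N and horizontal distance between cuvette and block_hole0 below 0.004 m and z of cuvette in the frame of block_hole0 between 0.003 and 0.018 m and angle between cuvette's own z axis and vertical below 0.12 rad and (angle between the x axis of cuvette and the x axis of block_hole0, either way round below 0.14 rad or angle between the x axis of cuvette and the y axis of block_hole0, either way round below 0.14 rad) and linear speed of cuvette below 0.02 m/s); the arm keeps its last pose, push and grip.
It fails at once if the gripper touches the cuvette itself (contact force between the arm and cuvette above 0.3 N).
It fails at once if the gripper touches the cuvette itself (contact force between the fingers and cuvette above 0.3 N).
It fails at once if the cuvette or the tongs touch the bath or the block (contact force between any of cuvette, tongs and bath above 0.5 N or contact force between any of cuvette, tongs and block above 0.5 N).
It fails at once if a vial, the bottle or the beaker is displaced or tipped (distance of any of vial_a, vial_b, bottle, beaker from where it was at the start of the episode above 0.015 m or angle between any of vial_a, vial_b, bottle, beaker's own z axis and vertical above 0.3 rad).
It also fails if it takes over 48 s, if anything falls off the work surface, if the arm or the gripper's body presses on something with over 40 N, if the wrist force passes 120 N, or if a joint passes its speed limit or range.

## Working session

There is one attempt and no reset: what is moved stays moved. The work goes in short steps, Python scripts to look and compute and a tool call to move; the robot and the scene stay as the last step left them, time stands still between calls to the robot, and variables do not carry over. Pictures are saved under pics/ and viewed, at most 10 in all, crops included, and the job is handed in when it is done.

Besides the shell and the picture viewer there is one more tool, called after "Call:" by a JSON object that holds its "fn" and its "kwargs". drive_tool: Moves the arm, as the interface text tells. Shifts and turns lie within -1 to 1; 1 stands for 15 cm of shift or pi rad of turn. Its arguments: {"type":"object","properties":{"rows":{"type":"array"},"gripper":{"type":"number"}},"required":["rows"]}

```bash
mkdir -p pics; cat > h.py <<'E'
import numpy as np, cv2
from plant import status, imaging, close_job, finder
def snap(c,n):
    m=imaging.camera_model(c); p=imaging.read_camera(c); cv2.imwrite(f'pics/{n}.png',p[:,:,::-1]); return p,m
def world(m,c): return np.array(m['R']).T@(np.array(c)-np.array(m['t']))
def pix(m,X):
    c=np.array(m['R'])@np.array(X)+m['t']; p=np.array(m['K'])@c; return p[:2]/p[2]
E
python3 - <<'E'
from h import *
np.set_printoptions(precision=4,suppress=True)
print(status.state())
for c in ['top','side']:
    p,m=snap(c,c+'0'); print(c,m)
    for l in ['tongs','holder','cuvette','rack','vial_a','bath','block','bottle','beaker']:
        for d in finder.find_in(c,l)[:3]:
            w=world(m,d['centre']); print(l,round(d['conf'],2),w,pix(m,w).round())
E
```

```text
{'time': 0.0, 'qpos': array([-1.2268,  0.6294,  0.0385,  1.5184, -0.027 ,  0.9963, -0.02  ]), 'joint_vel': array([ 0.0013, -0.    , -0.0012, -0.0021,  0.0007,  0.    ,  0.0012]), 'tau': array([ -0.0002, -56.3405,   1.2258, -19.3458,   0.0108,   0.0103,
         0.    ]), 'position': array([0.2587, 0.5956, 0.2491]), 'eef_rot': array([-0.6392, -3.0755,  0.003 ]), 'wrist_force': array([-0.1235, -1.0075,  0.1831]), 'torque': array([-0.0231,  0.0044,  0.0137]), 'grasp_force': 0.0, 'opening': 0.9975600394142525}
top {'K': array([[459.5819,   0.    , 278.525 ],
       [  0.    , 459.5819, 213.7445],
       [  0.    ,   0.    ,   1.    ]]), 'R': array([[ 0.0079, -1.    ,  0.0042],
       [-0.9977, -0.0082, -0.0671],
       [ 0.0672, -0.0036, -0.9977]]), 't': array([0.009 , 0.5427, 1.212 ])}
tongs 0.5 [0.4858 0.3302 0.1214] [149. 233.]
tongs 0.16 [ 0.5532 -0.06    0.0946] [308. 208.]
holder 0.75 [0.6481 0.2655 0.0062] [186. 175.]
cuvette 0.74 [0.4852 0.3322 0.121 ] [148. 233.]
rack 0.79 [0.542  0.1133 0.0254] [241. 213.]
bath 0.96 [ 0.5101 -0.2859  0.0042] [389. 227.]
block 0.95 [ 0.4918 -0.2
[... 365 characters left out ...]
 -0.7679],
       [ 0.2567,  0.7239, -0.6403]]), 't': array([-0.5372,  0.2108,  1.3063])}
tongs 0.95 [0.4846 0.3293 0.1115] [217. 155.]
holder 0.97 [0.6439 0.2515 0.0085] [275. 187.]
holder 0.94 [0.4779 0.2978 0.0077] [220. 189.]
holder 0.72 [0.3058 0.3565 0.0038] [161. 189.]
rack 0.82 [0.5362 0.0906 0.0277] [257. 222.]
vial_a 0.49 [0.5453 0.1542 0.0517] [254. 201.]
vial_a 0.38 [0.5373 0.1146 0.0501] [255. 211.]
bath 0.65 [ 0.5075 -0.2528  0.0601] [289. 307.]
bath 0.38 [0.4853 0.3303 0.1107] [218. 155.]
block 0.63 [ 0.4859 -0.2556  0.0525] [280. 312.]
block 0.57 [0.5335 0.0906 0.0261] [256. 222.]
bottle 0.81 [ 0.5485 -0.0775  0.0773] [281. 247.]
beaker 0.92 [0.7761 0.125  0.0532] [331. 192.]
```

```bash
python3 - <<'E'
import cv2
for n in ['top0','side0']:
    p=cv2.imread(f'pics/{n}.png')
    if n=='top0': p=p[130:330,90:490]; 
    else: p=p[110:410,110:430]
    s=2 if n=='top0' else 2
    p=cv2.resize(p,None,fx=min(2,800/p.shape[1]),fy=min(2,800/p.shape[1]),interpolation=cv2.INTER_CUBIC)
    cv2.imwrite(f'pics/{n}c.png',p)
E
```

```text
(no output)
```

View pics/top0c.png

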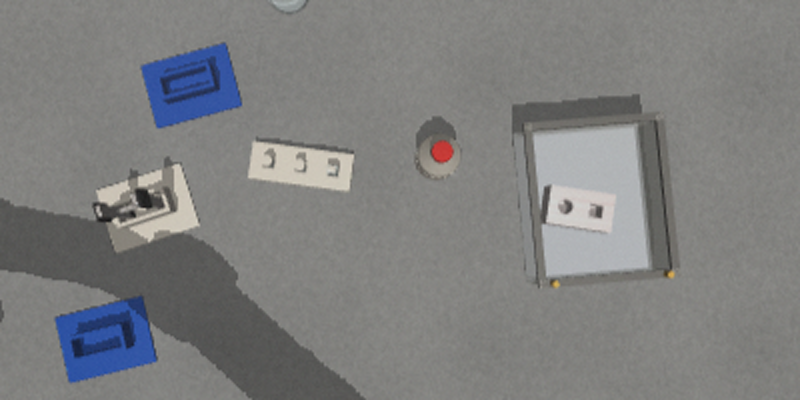

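View pics/side0c.png

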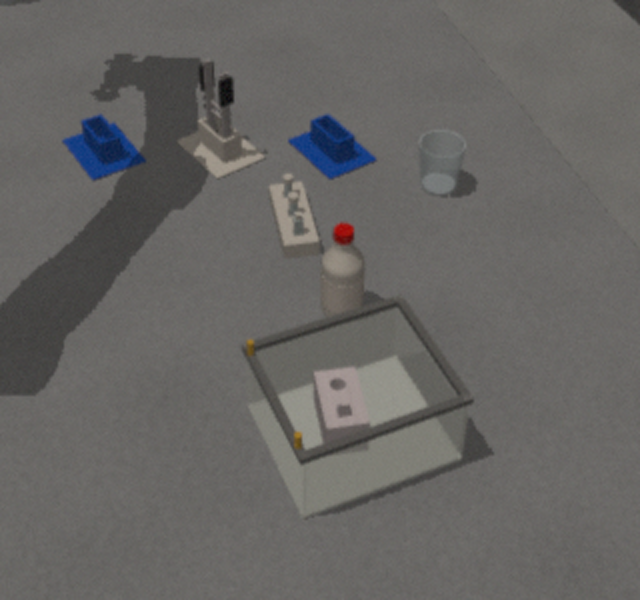

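The top view shows the white holder with the tongs at crop (147,207), full (163,233). The rack is at crop (300,165), the bottle at (438,155), the block at (580,208) and the bath around it, with the brass posts at the bottom (-x). In the side view the cuvette seems to be the item in the rack nearest the bottle, at crop (298,222).

```bash
cat >> h.py <<'E'
from scipy.spatial.transform import Rotation as Ro
np.set_printoptions(precision=4,suppress=True)
def plane(m,px,z):
    d=np.array(m['R']).T@np.linalg.inv(m['K'])@np.array([px[0],px[1],1.]); o=-np.array(m['R']).T@np.array(m['t'])
    return o+d*(z-o[2])/d[2]
def down(a):  # tool z down, tool y at world angle a
    y=np.array([np.cos(a),np.sin(a),0]); z=np.array([0,0,-1.]); return Ro.from_matrix(np.c_[np.cross(y,z),y,z])
def row(pos,a):
    s=status.state(); R=Ro.from_rotvec(s['eef_rot']); c=[down(a),down(a+np.pi)]
    T=min(c,key=lambda q:(R.inv()*q).magnitude())
    sh=R.inv().apply(np.array(pos)-s['position'])/.15; w=(R.inv()*T).as_rotvec()/np.pi
    n=max(np.abs(sh).max()*.15/.0625, np.linalg.norm(w)*180/10.7)
    print('shift',sh.round(4),'turn',w.round(4),'rows>=',round(n,1))
def me():
    s=status.state(); R=Ro.from_rotvec(s['eef_rot']).as_matrix()
    print('t',round(s['time'],2),s['position'],'yang',round(np.degrees(np.arctan2(R[1,1],R[0,1])),2),'tilt',R[:,2],'op',round(s['opening'],3),'F',round(s['grasp_force'],1),s['wrist_force'])
E
python3 - <<'E'
from h import *
p=cv2.imread('pics/top0.png'); m=imaging.camera_model('top'); hsv=cv2.cvtColor(p,cv2.COLOR_BGR2HSV)
def rect(name,pts,z):
    w=np.array([plane(m,(90+x/2,130+y/2),z) for x,y in pts]); 
    r=cv2.minAreaRect((w[:,:2]*1000).astype(np.float32)); print(name,w[:,:2].tolist() if 0 else '',r)
rect('rack',[(257,138),(354,152),(348,190),(249,178)],.025)
rect('holder',[(96,191),(180,162),(200,226),(117,251)],.006)
rect('block',[(550,185),(617,193),(611,233),(545,224)],.055)
rect('bath rim',[(526,123),(662,115),(678,279),(540,287)],.11)
for n,x,y,z in [('sq',596,211,.055),('rd',565,206,.055),('v1',269,158,.05),('v2',301,162,.05),('v3',334,167,.05),('cap',441,151,.14)]:
    print(n,plane(m,(90+x/2,130+y/2),z))
w=imaging.camera_model('wrist'); print(w); me()
print('wristcam pos',-np.array(w['R']).T@w['t'])
snap('wrist','w0')
E
```

```text
rack  ((544.7017211914062, 113.85537719726562), (133.09378051757812, 54.310340881347656), 82.23452758789062)
holder  ((485.9361572265625, 320.42108154296875), (90.73613739013672, 119.17742919921875), 19.667570114135742)
block  ((489.1099548339844, -251.2202911376953), (87.68800354003906, 52.45595932006836), 82.69758605957031)
bath rim  ((497.7300720214844, -264.29046630859375), (205.9767303466797, 170.22482299804688), 4.690304756164551)
sq [ 0.486  -0.2706  0.055 ]
rd [ 0.4922 -0.2304  0.055 ]
v1 [0.5517 0.1545 0.05  ]
v2 [0.5469 0.1127 0.05  ]
v3 [0.5407 0.0696 0.05  ]
cap [ 0.555  -0.0633  0.14  ]
{'K': array([[325.1923,   0.    , 283.9117],
       [  0.    , 325.1923, 206.6832],
       [  0.    ,   0.    ,   1.    ]]), 'R': array([[ 0.3974,  0.9176,  0.0004],
       [ 0.8737, -0.3785,  0.3057],
       [ 0.2806, -0.1212, -0.9521]]), 't': array([-0.6509, -0.0416,  0.3786])}
t 1.0 [0.259  0.5962 0.25  ] yang 66.52 tilt [-0.      0.0001 -1.    ] op 1.005 F 0.0 [ 0.0721  0.8155 -0.1002]
wristcam pos [0.1888 0.6274 0.3734]
```

```bash
python3 - <<'E'
from h import *
row([.486,.320,.27],np.radians(109.7))
E
```

```text
shift [-2.1219 -1.0859 -0.1334] turn [ 0.     -0.     -0.2399] rows>= 5.1
```

Call:
{"fn": "drive_tool", "kwargs": {"rows": [-0.35, -0.18, -0.05, 0, 0, 0, -0.7, -0.36, -0.1, 0, 0, 0, -1, -0.52, -0.13, 0, 0, 0], "gripper": 1}}

```text
time: 1.42
position: [0.3671, 0.4631, 0.27]
eef_rot: [0.64, 3.075, 0.001]
wrist_force: [0.3, -0.0, 0.6]
opening: 0.999
grasp_force: 0.0
```

Call:
{"fn": "drive_tool", "kwargs": {"rows": [-0.35, -0.18, 0, 0, 0, -0.06, -0.7, -0.36, 0, 0, 0, -0.12, -1, -0.52, 0, 0, 0, -0.18, -1, -0.54, 0, 0, 0, -0.24, -1, -0.54, 0, 0, 0, -0.24]}}

```text
time: 2.05
position: [0.4711, 0.3302, 0.2696]
eef_rot: [0.533, -3.096, -0.001]
wrist_force: [-0.1, 0.4, -0.0]
opening: 1.0
grasp_force: 0.0
```

```bash
python3 - <<'E'
from h import *
me(); p,m=snap('wrist','w1'); cv2.imwrite('pics/w1.png',p[:,:,::-1])
for l in ['tongs','holder']:
    for d in finder.find_in('wrist',l)[:3]: print(l,round(d['conf'],2),world(m,d['centre']))
row([.486,.320,.27],np.radians(109.7))
E
```

```text
t 2.05 [0.4711 0.3302 0.2696] yang 109.53 tilt [-0.0004  0.0005 -1.    ] op 1.0 F 0.0 [-0.087   0.3998 -0.0498]
tongs 0.8 [0.4865 0.3264 0.115 ]
tongs 0.57 [ 0.5451 -0.038   0.0451]
holder 0.97 [0.4775 0.3275 0.0051]
holder 0.77 [0.3157 0.3736 0.0049]
holder 0.77 [0.6335 0.2884 0.0055]
shift [-0.0727 -0.1095 -0.0029] turn [ 0.0002  0.     -0.0002] rows>= 0.3
```

View pics/w1.png

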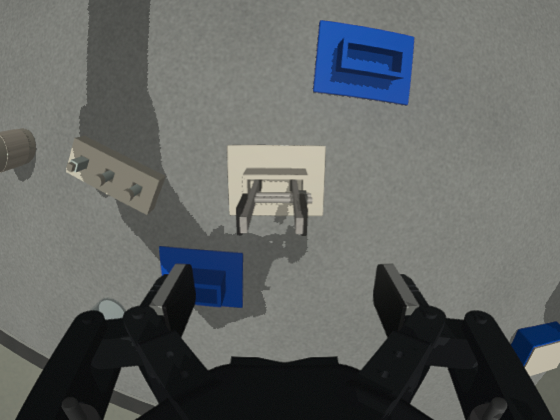

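The wrist view shows the tongs centred near (272,205), with the rods sticking out on the image's right at (310,197). The holder base corners are at (228,146), (326,146), (325,216) and (229,214). The plates' near edges are at about (238,234) and (306,235), and the cuvette is the square item at (78,162).

```bash
cat >> h.py <<'E'
def fray(m,px):
    K=np.array(m['K']); u=np.array([(px[0]-K[0,2])/K[0,0],(px[1]-K[1,2])/K[1,1]]); r=np.linalg.norm(u)
    c=np.array([*(u/r*np.sin(r)),np.cos(r)]); return np.array(m['R']).T@c
def fplane(m,px,z):
    d=fray(m,px); o=-np.array(m['R']).T@np.array(m['t']); return o+d*(z-o[2])/d[2]
def fpix(m,X):
    c=np.array(m['R'])@np.array(X)+m['t']; th=np.arctan2(np.hypot(c[0],c[1]),c[2]); K=np.array(m['K'])
    return K[:2,2]+K[0,0]*th*c[:2]/np.hypot(c[0],c[1])
E
python3 - <<'E'
from h import *
m=imaging.camera_model('wrist'); p=cv2.imread('pics/w1.png')
c=np.array([fplane(m,q,.006) for q in [(228,146),(326,146),(325,216),(229,214)]])
print(c[:,:2]); print(cv2.minAreaRect((c[:,:2]*1000).astype(np.float32)))
# right = world dir
print('cam x',np.array(m['R'])[0])
for l,pts,z in [('sq',[(78,162)],.05),('rods',[(312,196)],.075)]:
    for q in pts: print(l,fplane(m,q,z))
cv2.imwrite('pics/w1c.png',cv2.resize(p[130:250,200:350],None,fx=5,fy=5,interpolation=cv2.INTER_CUBIC))
E
```

```text
[[0.4656 0.2583]
 [0.4261 0.3693]
 [0.5092 0.4008]
 [0.5478 0.2852]]
((486.4111633300781, 328.93658447265625), (88.76333618164062, 121.96892547607422), 18.4703369140625)
cam x [-0.3374  0.9414  0.0004]
sq [0.5329 0.0848 0.05  ]
rods [0.4738 0.3632 0.075 ]
```

View pics/w1c.png

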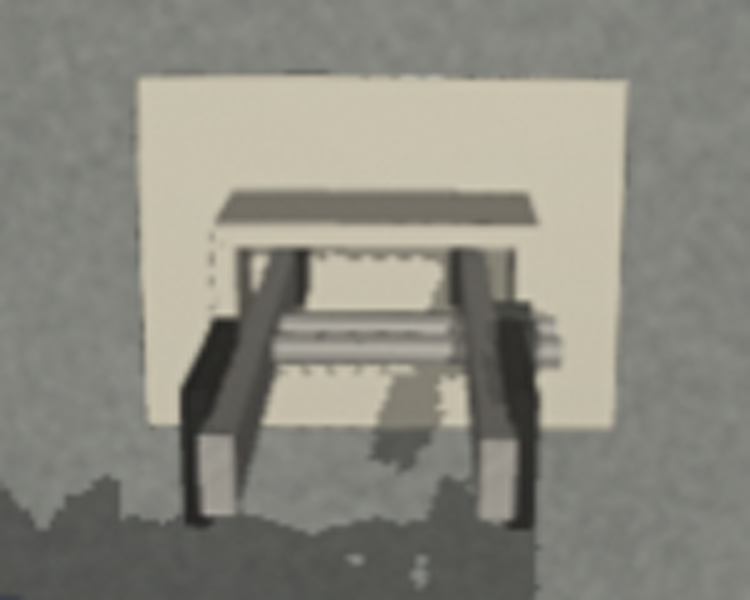

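```bash
python3 - <<'E'
from h import *
m=imaging.camera_model('wrist')
f=lambda x,y:fplane(m,(200+x/5-.4,130+y/5-.4),.156)
L=np.mean([f(*q) for q in [(198,433),(232,433),(237,515),(203,515)]],0); R=np.mean([f(*q) for q in [(478,437),(515,437),(515,518),(480,518)]],0)
d=R-L; print(L,R,(L+R)/2,np.linalg.norm(d),np.degrees(np.arctan2(d[1],d[0])))
c=((L+R)/2)[:2]
row([*c,.18],np.radians(109.3))
E
```

```text
[0.4943 0.3061 0.156 ] [0.4801 0.3475 0.156 ] [0.4872 0.3268 0.156 ] 0.043799001703862236 109.03488235116818
shift [-0.0954 -0.0699  0.5971] turn [0.0002 0.     0.002 ] rows>= 1.4
```

Call:
{"fn": "drive_tool", "kwargs": {"rows": [-0.095, -0.07, 0.2, 0, 0, 0.001, -0.095, -0.07, 0.4, 0, 0, 0.001, -0.095, -0.07, 0.6, 0, 0, 0.001, -0.095, -0.07, 0.78, 0, 0, 0.001, -0.095, -0.07, 0.96, 0, 0, 0.001]}}

```text
time: 2.82
position: [0.4871, 0.327, 0.1247]
eef_rot: [-0.533, 3.096, 0.0]
wrist_force: [-0.9, 0.2, 0.0]
opening: 1.003
grasp_force: 0.0
```

```bash
python3 - <<'E'
from h import *
me(); p,m=snap('wrist','w2'); cv2.imwrite('pics/w2c.png',cv2.resize(p[120:400,120:460,::-1],None,fx=1.5,fy=1.5))
E
```

```text
t 2.83 [0.4871 0.327  0.1247] yang 109.54 tilt [ 0.0003  0.0002 -1.    ] op 1.003 F 0.0 [-0.9014  0.1533  0.0494]
```

View pics/w2c.png

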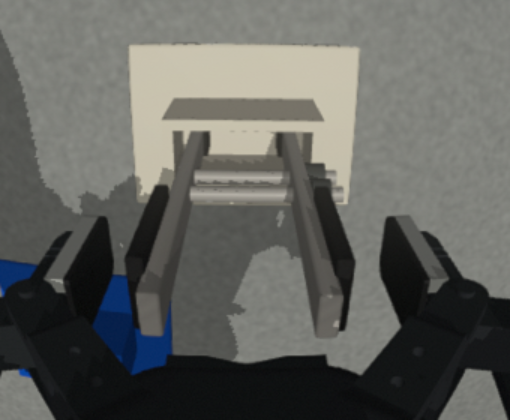

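Call:
{"fn": "drive_tool", "kwargs": {"rows": [0, 0, 0, 0, 0, 0, 0, 0, 0, 0, 0, 0, 0, 0, 0, 0, 0, 0, 0, 0, 0, 0, 0, 0], "gripper": 0.62}}

```text
time: 3.38
position: [0.4885, 0.3267, 0.1269]
eef_rot: [-0.533, 3.094, 0.003]
wrist_force: [-0.9, 0.5, 5.7]
opening: 0.621
grasp_force: 6.1
```

Call:
{"fn": "drive_tool", "kwargs": {"rows": [0, 0, -0.1, 0, 0, 0, 0, 0, -0.2, 0, 0, 0, 0, 0, -0.4, 0, 0, 0, 0, 0, -0.7, 0, 0, 0, 0, 0, -0.8, 0, 0, 0]}}

```text
time: 4.0
position: [0.489, 0.3266, 0.249]
eef_rot: [-0.532, 3.091, 0.004]
wrist_force: [0.1, -0.1, -0.8]
opening: 0.62
grasp_force: 6.0
```

```bash
python3 - <<'E'
from h import *
me(); p,m=snap('wrist','w3'); cv2.imwrite('pics/w3c.png',p[:,:,::-1])
for l in ['tongs','cuvette','rack','vial_a','tip_a']:
    for d in finder.find_in('wrist',l)[:3]: print(l,round(d['conf'],2),world(m,d['centre']))
row([.541,.070,.25],np.radians(-7.6))
E
```

```text
t 4.0 [0.489  0.3266 0.249 ] yang 109.52 tilt [ 0.0045  0.0032 -1.    ] op 0.62 F 6.0 [ 0.1462 -0.0647 -0.8459]
tongs 0.89 [0.4883 0.333  0.2445]
cuvette 0.62 [0.5371 0.0763 0.0445]
rack 0.71 [0.5354 0.1291 0.0225]
vial_a 0.78 [0.5527 0.162  0.0532]
vial_a 0.63 [0.5431 0.118  0.0481]
vial_a 0.37 [0.4799 0.3439 0.2521]
tip_a 0.61 [0.4873 0.3332 0.242 ]
tip_a 0.61 [0.4733 0.3485 0.2513]
tip_a 0.21 [0.5361 0.1284 0.024 ]
shift [ 0.2286 -1.7232 -0.0387] turn [ 0.0003 -0.0011 -0.3492] rows>= 5.9
```

View pics/w3c.png

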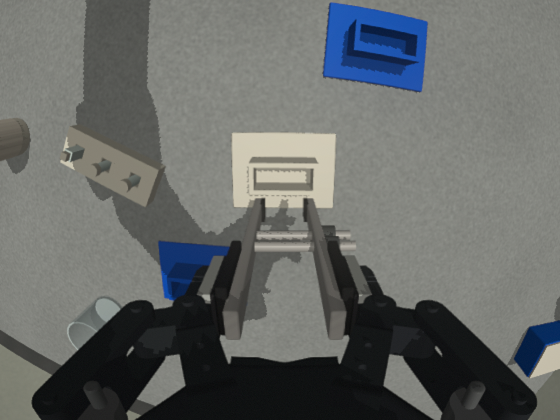

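The tongs hang straight in the gripper above the empty pocket at (283,178). The cuvette is at (72,152) in the rack's bottle-side hole. Next I turn to the rack and move over it.

Call:
{"fn": "drive_tool", "kwargs": {"rows": [0.02, -0.18, 0, 0, 0, 0.058, 0.04, -0.36, 0, 0, 0, 0.116, 0.06, -0.54, 0, 0, 0, 0.174, 0.08, -0.72, 0, 0, 0, 0.232, 0.1, -0.9, 0, 0, 0, 0.29]}}

```text
time: 4.92
position: [0.5181, 0.1924, 0.244]
eef_rot: [-0.892, -3.01, 0.003]
wrist_force: [0.7, -0.9, -1.7]
opening: 0.624
grasp_force: 6.0
```

```bash
sed -i 's/def row(pos,a):/def row(pos,a,force=True):/; s/c=\[down(a),down(a+np.pi)\]/c=[down(a)] if force else [down(a),down(a+np.pi)]/' h.py; python3 - <<'E'
from h import *
me(); print(status.state()['qpos'])
row([.541,.074,.25],np.radians(-7.6))
E
```

```text
t 4.92 [0.5181 0.1924 0.244 ] yang 57.0 tilt [-0.0025 -0.0013 -1.    ] op 0.624 F 6.0 [ 0.7457 -0.8616 -1.6782]
[-0.4782  0.4984  0.107   1.799  -0.0677  0.8505  0.6554]
shift [-0.5576 -0.5788 -0.0391] turn [-0.0009  0.      0.3589] rows>= 6.0
```

Call:
{"fn": "drive_tool", "kwargs": {"rows": [-0.14, -0.14, -0.02, 0, 0, 0.058, -0.28, -0.28, -0.04, 0, 0, 0.116, -0.42, -0.44, -0.04, 0, 0, 0.174, -0.56, -0.58, -0.04, 0, 0, 0.232, -0.56, -0.58, -0.04, 0, 0, 0.29]}}

```text
time: 5.55
position: [0.5423, 0.0714, 0.2504]
eef_rot: [2.132, 2.307, -0.005]
wrist_force: [-0.8, 0.7, -0.5]
opening: 0.624
grasp_force: 6.0
```

Call:
{"fn": "drive_tool", "kwargs": {"rows": [0, 0, 0, 0, 0, 0.05, 0, 0, 0, 0, 0, 0.069, 0, 0, 0, 0, 0, 0.069]}}

```text
time: 5.92
position: [0.5418, 0.075, 0.2502]
eef_rot: [-2.356, -2.076, 0.004]
wrist_force: [0.2, 0.5, -1.7]
opening: 0.625
grasp_force: 6.0
```

```bash
python3 - <<'E'
from h import *
me(); p,m=snap('wrist','w4'); cv2.imwrite('pics/w4c.png',cv2.resize(p[60:360,90:490,::-1],None,fx=2,fy=2,interpolation=cv2.INTER_CUBIC))
for l in ['cuvette','rack','vial_a','tip_a']:
    for d in finder.find_in('wrist',l)[:3]: print(l,round(d['conf'],2),world(m,d['centre']))
row([.541,.074,.25],np.radians(-7.6))
E
```

```text
t 5.92 [0.5418 0.075  0.2502] yang -7.23 tilt [-0.0024 -0.001  -1.    ] op 0.625 F 6.0 [ 0.2019  0.4505 -1.6677]
cuvette 0.64 [0.5415 0.0762 0.0483]
rack 0.64 [0.546  0.1215 0.0219]
vial_a 0.47 [0.5521 0.1594 0.0531]
tip_a 0.92 [0.551  0.0803 0.2509]
tip_a 0.58 [0.5647 0.0846 0.2543]
shift [-0.0072 -0.0083  0.0083] turn [-0.0002  0.      0.002 ] rows>= 0.0
```

View pics/w4c.png

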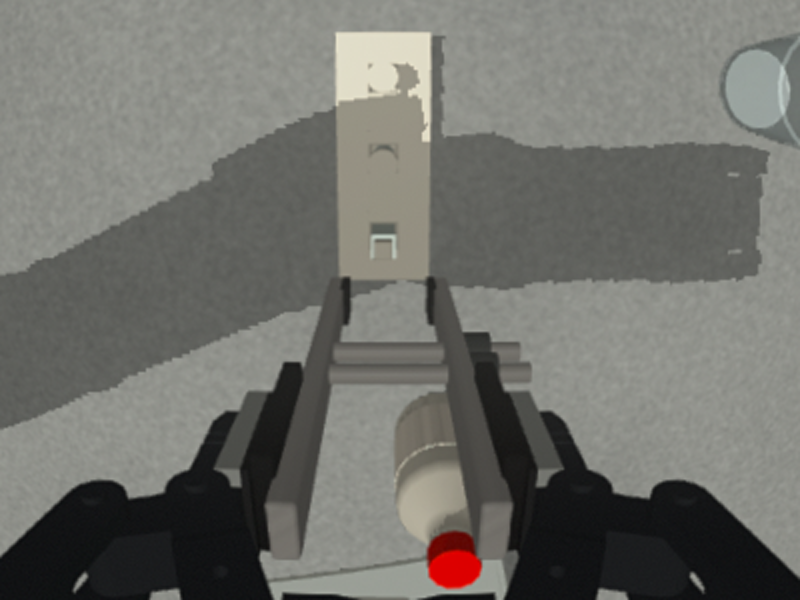

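```bash
python3 - <<'E'
from h import *
m=imaging.camera_model('wrist'); s=status.state()
f=lambda q,z:fplane(m,(90+q[0]/2-.25,60+q[1]/2-.25),z)
c=np.array([f(q,.025) for q in [(335,32),(431,32),(429,279),(340,279)]])
print(c[:,:2],cv2.minAreaRect((c[:,:2]*1000).astype(np.float32)))
for q in [(383,222),(383,234),(383,246),(383,260)]: print(q,f(q,.025)[:2],f(q,.05)[:2],f(q,.059)[:2])
g=lambda X:((fpix(m,X)-[90,60])*2+.5).round(1)
R=Ro.from_rotvec(s['eef_rot'])
for y in (-.0144,.0144): print('tip exp',g(s['position']+R.apply([0,y,.113])))
for y in (-.0144,.0144): print('tip exp near',g(s['position']+R.apply([0.007,y,.113])))
p=cv2.imread('pics/w4.png')[155:205,250:320]; cv2.imwrite('pics/w4d.png',cv2.resize(p,None,fx=10,fy=10,interpolation=cv2.INTER_CUBIC))
E
```

```text
[[0.5301 0.1885]
 [0.5802 0.1821]
 [0.5636 0.0472]
 [0.514  0.0534]] ((546.83447265625, 117.83807373046875), (136.16944885253906, 50.53144836425781), 82.97150421142578)
(383, 222) [0.5421 0.0827] [0.5429 0.0877] [0.5432 0.0895]
(383, 234) [0.5413 0.076 ] [0.5421 0.0815] [0.5425 0.0834]
(383, 246) [0.5404 0.0693] [0.5413 0.0752] [0.5417 0.0774]
(383, 260) [0.5394 0.0613] [0.5404 0.0678] [0.5408 0.0702]
tip exp [346.3 300.4]
tip exp [421.4 300.5]
tip exp near [345.9 282.9]
tip exp near [421.7 283. ]
```

View pics/w4d.png

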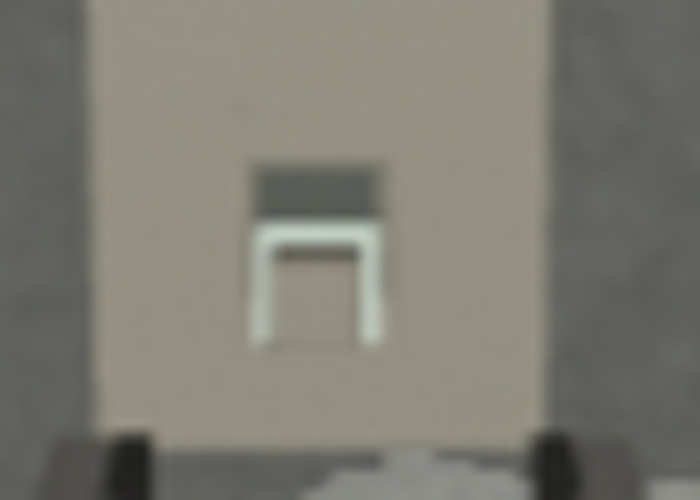

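The body-top square of the cuvette is at crop (250–383, 222–350). The pad inner edges are at x=150 and x=535, so the jaws sit about 2 mm towards tool +y relative to the model. I'll move lower and compare there.

```bash
python3 - <<'E'
from h import *
m=imaging.camera_model('wrist')
print(fplane(m,(281.15,183.1),.05)); print(fplane(m,(281.15,167+8-.45),.025))
row([.5415,.0751,.19],np.radians(-7.03))
E
```

```text
[0.5412 0.0749 0.05  ]
[0.5415 0.0785 0.025 ]
shift [ 0.0005 -0.0057  0.4083] turn [-0.0002  0.     -0.0012] rows>= 1.0
```

Call:
{"fn": "drive_tool", "kwargs": {"rows": [0, -0.005, 0.13, 0, 0, -0.001, 0, -0.005, 0.27, 0, 0, -0.001, 0, -0.005, 0.4, 0, 0, -0.001, 0, -0.005, 0.4, 0, 0, -0.001]}}

```text
time: 6.68
position: [0.5407, 0.0749, 0.1904]
eef_rot: [-2.353, -2.079, 0.004]
wrist_force: [-0.6, -0.8, -1.5]
opening: 0.616
grasp_force: 6.0
```

```bash
python3 - <<'E'
from h import *
me(); p,m=snap('wrist','w5'); cv2.imwrite('pics/w5c.png',cv2.resize(p[130:230,220:350,::-1],None,fx=6,fy=6,interpolation=cv2.INTER_CUBIC))
s=status.state(); R=Ro.from_rotvec(s['eef_rot'])
g=lambda X:((fpix(m,X)-[220,130])*6+2.5).round(1)
for x in (.007,-.007): print('tips exp',[g(s['position']+R.apply([x,y,.114])).tolist() for y in (-.0145,.0145)])
row([.5415,.0751,.148],np.radians(-7.03))
E
```

```text
t 6.67 [0.5407 0.0749 0.1904] yang -7.1 tilt [-0.0031 -0.0004 -1.    ] op 0.616 F 6.0 [-0.5908 -0.7928 -1.485 ]
tips exp [[266.5, 429.1], [495.4, 429.4]]
tips exp [[268.5, 533.0], [493.4, 533.4]]
shift [ 0.0016 -0.0003  0.2889] turn [-0.0003  0.0001 -0.0004] rows>= 0.7
```

View pics/w5c.png

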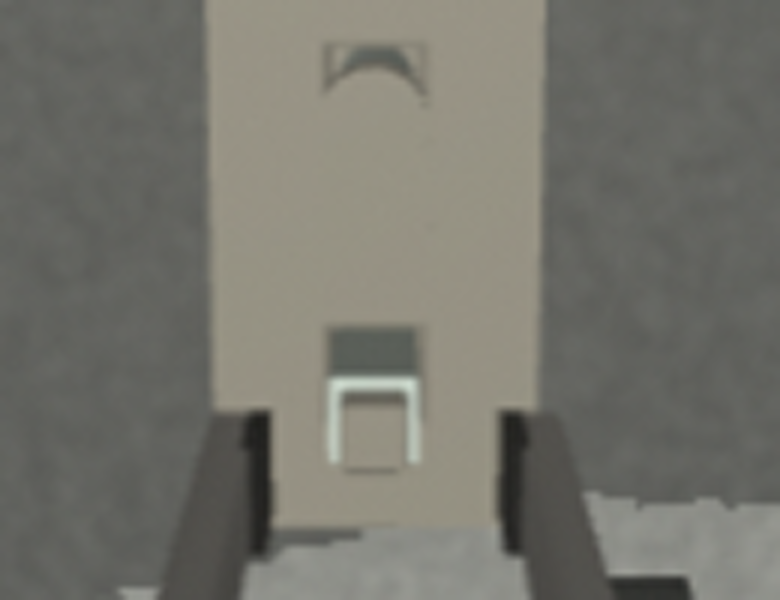

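Pad inner edges are at x=271 and x=498 (mid 384.5), with their near edges at y=411. The cuvette body top is x 328–420, y 376–467. So the cuvette sits about 1.3 mm towards tool −y of the jaw middle.

```bash
python3 - <<'E'
from h import *
m=imaging.camera_model('wrist'); s=status.state(); R=Ro.from_rotvec(s['eef_rot'])
f=lambda q,z:R.inv().apply(fplane(m,(220+(q[0]-2.5)/6,130+(q[1]-2.5)/6),z)-s['position'])*1000
print('cuv body top centre (tool mm)',f((374,422),.05)); print('widths',f((420,422),.05)-f((328,422),.05))
for h in (.113,.115,.117,.119):
    z=s['position'][2]-h; print(h,'near L,R',f((271,411),z)[:2],f((498,411),z)[:2])
    z+=.016; print('   pad top far L',f((271,555),z)[:2])
print('rack hole0 mid edges',f((374,325),.025)[:2]+[-7,0])
E
```

```text
cuv body top centre (tool mm) [ -0.3374   0.0357 141.3309]
widths [ 0.0144 13.0252 -0.0125]
0.113 near L,R [  9.5296 -12.8249] [ 9.5635 15.8506]
   pad top far L [ -3.9007 -12.171 ]
0.115 near L,R [  8.947  -12.9458] [ 8.9811 15.9724]
   pad top far L [ -4.6476 -12.2947]
0.117 near L,R [  8.3643 -13.0666] [ 8.3988 16.0942]
   pad top far L [ -5.3944 -12.4183]
0.119 near L,R [  7.7816 -13.1874] [ 7.8164 16.216 ]
   pad top far L [ -6.1413 -12.542 ]
rack hole0 mid edges [ 0.6909 -0.0897]
```

Call:
{"fn": "drive_tool", "kwargs": {"rows": [-0.01, -0.01, 0, 0, 0, 0, -0.01, -0.01, 0.09, 0, 0, 0, -0.01, -0.01, 0.18, 0, 0, 0, -0.01, -0.01, 0.267, 0, 0, 0, -0.01, -0.01, 0.267, 0, 0, 0]}}

```text
time: 7.35
position: [0.5391, 0.0736, 0.1499]
eef_rot: [-2.354, -2.078, 0.004]
wrist_force: [-0.0, 0.0, -0.4]
opening: 0.617
grasp_force: 6.0
```

```bash
python3 - <<'E'
from h import *
me(); p,m=snap('wrist','w6'); cv2.imwrite('pics/w6c.png',cv2.resize(p[100:270,190:380,::-1],None,fx=4,fy=4,interpolation=cv2.INTER_CUBIC)[:600])
E
```

```text
t 7.35 [0.5391 0.0736 0.1499] yang -7.11 tilt [-0.003  -0.0005 -1.    ] op 0.617 F 6.0 [-0.0258  0.0401 -0.4223]
```

View pics/w6c.png

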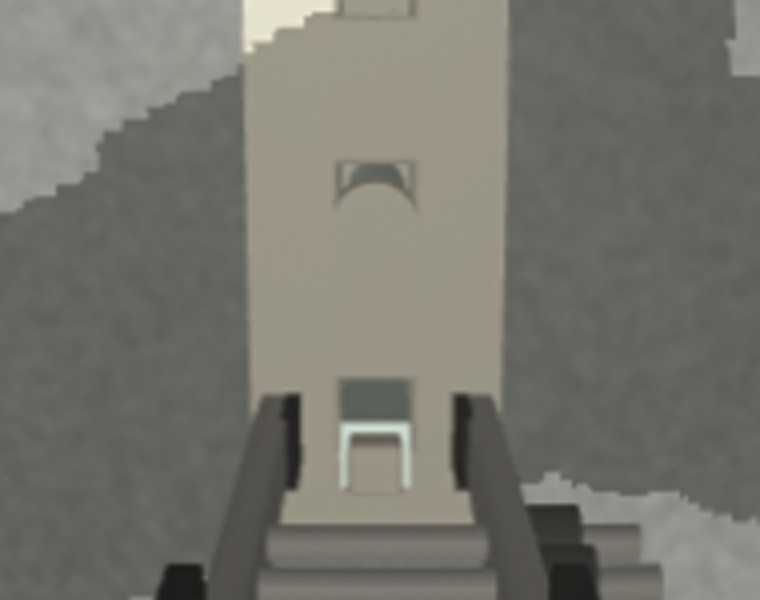

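Jaws (300–454, mid 377) are centred on the cuvette (340–411, mid 375). Closing now.

Call:
{"fn": "drive_tool", "kwargs": {"rows": [0, 0, 0, 0, 0, 0, 0, 0, 0, 0, 0, 0, 0, 0, 0, 0, 0, 0, 0, 0, 0, 0, 0, 0, 0, 0, 0, 0, 0, 0], "gripper": 0}}

```text
time: 8.02
position: [0.5399, 0.0738, 0.1516]
eef_rot: [-2.354, -2.079, 0.0]
wrist_force: [-1.9, 0.3, 0.3]
opening: 0.406
grasp_force: 60.1
```

Call:
{"fn": "drive_tool", "kwargs": {"rows": [0, 0, -0.04, 0, 0, 0, 0, 0, -0.1, 0, 0, 0, 0, 0, -0.2, 0, 0, 0, 0, 0, -0.35, 0, 0, 0, 0, 0, -0.35, 0, 0, 0]}}

```text
time: 8.65
position: [0.5419, 0.0738, 0.2062]
eef_rot: [2.352, 2.078, 0.007]
wrist_force: [-0.8, 0.0, -1.5]
opening: 0.4
grasp_force: 60.0
```

```bash
python3 - <<'E'
from h import *
me(); p,m=snap('wrist','w7'); cv2.imwrite('pics/w7c.png',cv2.resize(p[100:270,190:380,::-1],None,fx=4,fy=4,interpolation=cv2.INTER_CUBIC)[:600])
E
```

```text
t 8.65 [0.5419 0.0738 0.2062] yang -7.1 tilt [ 0.0053  0.0008 -1.    ] op 0.4 F 60.0 [-0.7848  0.0048 -1.5011]
```

View pics/w7c.png

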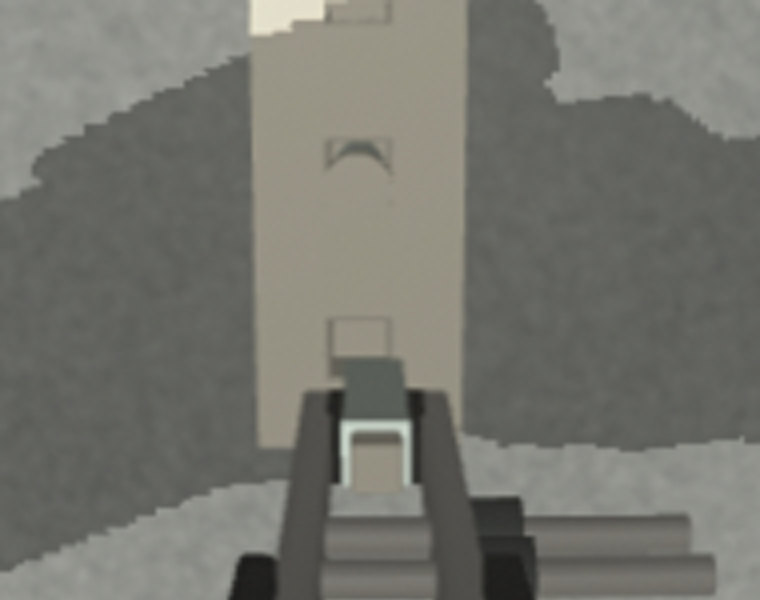

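The cuvette is held between the jaws and clear of the rack; hole 3 at (360,345) is empty. I'll lift over bottle height, then travel along tool −x.

Call:
{"fn": "drive_tool", "kwargs": {"rows": [0, 0, -0.18, 0, 0, 0, 0, 0, -0.36, 0, 0, 0, 0, 0, -0.56, 0, 0, 0, -0.05, -0.03, -0.74, 0, 0, 0, -0.15, -0.1, -0.76, 0, 0, 0]}}

```text
time: 9.32
position: [0.523, 0.0532, 0.3186]
eef_rot: [2.352, 2.08, 0.004]
wrist_force: [-0.5, -0.7, -2.6]
opening: 0.403
grasp_force: 60.1
```

Call:
{"fn": "drive_tool", "kwargs": {"rows": [-0.2, -0.06, 0, 0, 0, 0, -0.4, -0.12, 0, 0, 0, 0, -0.6, -0.14, 0, 0, 0, 0, -0.8, -0.14, 0, 0, 0, 0, -1, -0.1, 0, 0, 0, 0]}}

```text
time: 9.95
position: [0.4867, -0.0948, 0.3164]
eef_rot: [-2.353, -2.077, 0.003]
wrist_force: [0.1, 0.2, -1.4]
opening: 0.403
grasp_force: 60.1
```

```bash
python3 - <<'E'
from h import *
me()
row([.486,-.2706,.32],np.radians(-7.3))
E
```

```text
t 9.95 [ 0.4867 -0.0948  0.3164] yang -7.14 tilt [-0.0033  0.0007 -1.    ] op 0.403 F 60.1 [ 0.1393  0.1592 -1.4453]
shift [-1.1633  0.1406 -0.0249] turn [-0.0011 -0.0001  0.0009] rows>= 2.8
```

Call:
{"fn": "drive_tool", "kwargs": {"rows": [-0.2, 0.03, -0.02, 0, 0, 0, -0.4, 0.06, -0.02, 0, 0, 0, -0.65, 0.1, -0.02, 0, 0, 0, -0.9, 0.14, -0.02, 0, 0, 0, -1, 0.14, -0.02, 0, 0, 0]}}

```text
time: 10.58
position: [0.4892, -0.2476, 0.3194]
eef_rot: [-2.358, -2.074, 0.004]
wrist_force: [-0.1, -0.1, -1.5]
opening: 0.405
grasp_force: 60.1
```

Call:
{"fn": "drive_tool", "kwargs": {"rows": [-0.1, 0, 0, 0, 0, 0, -0.16, 0, 0, 0, 0, 0, -0.16, 0, 0, 0, 0, 0, -0.16, 0, 0, 0, 0, 0]}}

```text
time: 11.08
position: [0.4886, -0.2679, 0.3209]
eef_rot: [-2.353, -2.081, -0.001]
wrist_force: [0.1, 1.3, -1.0]
opening: 0.402
grasp_force: 60.1
```

```bash
python3 - <<'E'
from h import *
me(); p,m=snap('wrist','w8'); cv2.imwrite('pics/w8c.png',cv2.resize(p[60:260,160:400,::-1],None,fx=3,fy=3,interpolation=cv2.INTER_CUBIC))
for l in ['block','cuvette','bath']:
    for d in finder.find_in('wrist',l)[:2]: print(l,round(d['conf'],2),world(m,d['centre']))
E
```

```text
t 11.07 [ 0.4886 -0.2679  0.3209] yang -7.02 tilt [-0.      0.0009 -1.    ] op 0.402 F 60.1 [ 0.0711  1.287  -1.0308]
block 0.64 [ 0.4906 -0.2467  0.0525]
cuvette 0.72 [ 0.4919 -0.2626  0.2177]
bath 0.71 [ 0.5291 -0.2532  0.0062]
```

View pics/w8c.png

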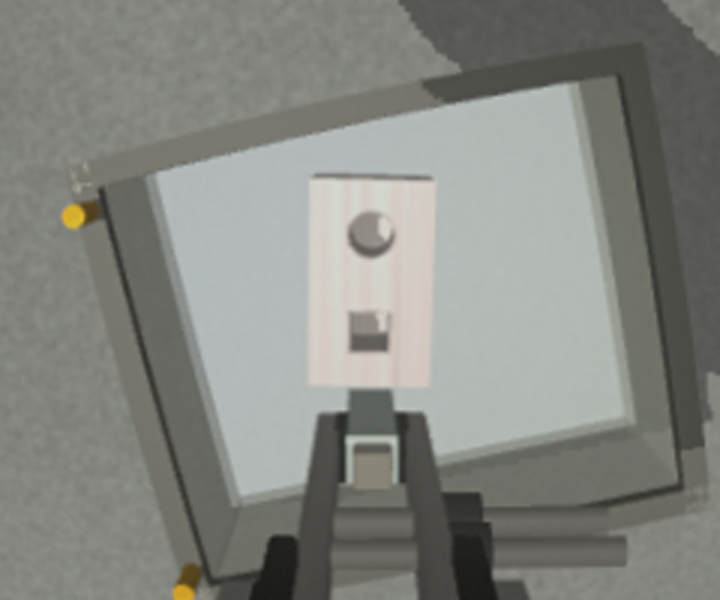

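The picture shows the block top with corners (310,178), (436,180), (429,387), (308,385), the square well at (349–390, 311–352), and the cuvette body top at (345–399, 435–487). I've now viewed 12 pictures, which is over the limit of 10, so I'll use numbers only from here.

```bash
python3 - <<'E'
from h import *
m=imaging.camera_model('wrist'); s=status.state(); R=Ro.from_rotvec(s['eef_rot'])
W=lambda q,z:fplane(m,(160+(q[0]-1)/3,60+(q[1]-1)/3),z)
c=np.array([W(q,.055) for q in [(310,178),(436,180),(429,387),(308,385)]])[:,:2]
print(cv2.minAreaRect((c*1000).astype(np.float32)),c.mean(0))
w=[W(q,.055) for q in [(349,311),(390,311),(390,352),(349,352)]]; print('well',np.mean(w,0),np.linalg.norm(w[0]-w[1]),np.linalg.norm(w[1]-w[2]))
T=lambda X:R.inv().apply(X-s['position'])*1000
foot=s['position'][2]-.1466
ct=[W(q,foot+.045) for q in [(345,435),(399,435),(399,487),(345,487)]]
print('cuv top (tool mm)',T(np.mean(ct,0)),np.linalg.norm(ct[0]-ct[1]),np.linalg.norm(ct[1]-ct[2]))
fe=[W(q,foot) for q in [(347,390),(395,390)]]; print('foot edge',T(fe[0]),T(fe[1]))
E
```

```text
((491.9864807128906, -248.5359649658203), (85.1283950805664, 49.93236541748047), 81.8153076171875) [ 0.492  -0.2486]
well [ 0.4891 -0.268   0.055 ] 0.01657661939101209 0.017024501261768313
cuv top (tool mm) [  1.1922   1.5232 101.6004] 0.013054719617980033 0.013409953858233726
foot edge [  7.2854  -5.6365 146.6015] [  7.2972   8.0976 146.6026]
```

```bash
python3 - <<'E'
from h import *
row([.4876,-.2690,.235],np.radians(-7.7))
E
```

```text
shift [-0.005  -0.0059  0.5733] turn [ 0.     -0.0001  0.0037] rows>= 1.4
```

Call:
{"fn": "drive_tool", "kwargs": {"rows": [-0.005, -0.006, 0.12, 0, 0, 0.004, -0.005, -0.006, 0.25, 0, 0, 0.004, -0.005, -0.006, 0.4, 0, 0, 0.004, -0.005, -0.006, 0.57, 0, 0, 0.004, -0.005, -0.006, 0.57, 0, 0, 0.004]}}

```text
time: 11.9
position: [0.4864, -0.2685, 0.2339]
eef_rot: [-2.364, -2.063, 0.002]
wrist_force: [0.4, 0.1, -0.7]
opening: 0.403
grasp_force: 60.1
```

```bash
python3 - <<'E'
from h import *
me(); p,m=snap('wrist','w9'); s=status.state(); R=Ro.from_rotvec(s['eef_rot'])
foot=s['position'][2]-.1466
# predicted features, and local structure as numbers: block top & round well by threshold
g=cv2.cvtColor(p,cv2.COLOR_RGB2GRAY)
P=s['position']
for n,X in [('well corners',[[.4891+a*.0077,-.268+b*.0077,.055] for a in(-1,1) for b in(-1,1)]),('round',[[.4892+.04*.142,-.2684+.04*.99,.055]]),
  ('foot front',[P+R.apply([.0073,y,.1466]) for y in(-.0049,.0077)]),('top front',[P+R.apply([.0073,y,.1016]) for y in(-.0049,.0077)])]:
    print(n,[fpix(m,x).round(1).tolist() for x in X])
c=fpix(m,P+R.apply([.0073,.0014,.1466])); col=int(round(c[0]))
print('col',col,'rows 110-215:',p[110:216,col].mean(1).round().astype(int).tolist())
for r in (130,140,160,170): print('row',r,p[r,col-32:col+33].mean(1).round().astype(int).tolist())
E
```

```text
t 11.9 [ 0.4864 -0.2685  0.2339] yang -7.79 tilt [-0.0036  0.002  -1.    ] op 0.403 F 60.1 [ 0.4364  0.0564 -0.7408]
well corners [[278.7, 196.4], [276.4, 181.1], [294.5, 194.4], [292.4, 179.0]]
round [[286.0, 146.7]]
foot front [[277.6, 190.9], [292.3, 190.9]]
top front [[276.3, 207.0], [293.7, 207.0]]
col 285 rows 110-215: [182, 183, 182, 182, 182, 183, 182, 183, 185, 183, 131, 97, 145, 201, 206, 205, 205, 205, 205, 205, 205, 205, 205, 205, 206, 198, 169, 143, 138, 139, 139, 138, 139, 139, 139, 139, 139, 139, 139, 140, 132, 106, 96, 96, 98, 120, 165, 195, 204, 204, 204, 204, 204, 203, 203, 203, 203, 203, 203, 203, 203, 202, 203, 202, 203, 202, 203, 201, 181, 155, 139, 136, 135, 136, 135, 135, 127, 103, 94, 92, 90, 90, 90, 90, 90, 89, 89, 90, 90, 90, 90, 89, 88, 87, 94, 152, 182, 150, 103, 89, 93, 116, 130, 132, 130, 130]
row 130 [184, 183, 183, 184, 183, 185, 196, 206, 206, 207, 207, 206, 206, 205, 207, 209, 210, 210, 210, 210, 207, 205, 203, 204, 208, 209, 210, 208, 204, 204, 204, 205, 205, 207, 209, 210, 210, 209, 209, 209, 207, 205, 204, 204, 204, 204, 205, 207, 206, 203, 204, 2
[... 370 characters left out ...]
3, 201, 188, 182, 182, 183, 183]
row 160 [184, 184, 183, 184, 183, 184, 193, 205, 206, 207, 207, 206, 204, 204, 205, 206, 207, 209, 210, 208, 207, 204, 204, 205, 207, 208, 208, 206, 204, 204, 204, 204, 204, 206, 207, 207, 207, 208, 208, 208, 206, 204, 203, 201, 199, 199, 202, 205, 203, 203, 203, 203, 204, 203, 203, 202, 201, 201, 200, 194, 185, 183, 183, 184, 184]
row 170 [184, 183, 184, 183, 182, 183, 190, 202, 206, 207, 207, 204, 203, 203, 205, 205, 206, 208, 208, 208, 206, 204, 203, 204, 206, 206, 207, 206, 204, 203, 203, 203, 203, 204, 206, 206, 206, 207, 208, 207, 206, 203, 200, 199, 197, 198, 202, 204, 203, 201, 202, 203, 204, 204, 201, 201, 201, 197, 157, 169, 182, 183, 184, 184, 184]
```

```bash
python3 - <<'E'
import cv2,numpy as np
p=cv2.imread('pics/w9.png')[:,:,::-1]
print([p[r,285].tolist() for r in range(176,212)])
for r in (184,190,194,198,207,210): print(r,[tuple(int(v) for v in x) for x in p[r,268:303]])
E
```

```text
[[213, 202, 195], [211, 200, 193], [190, 180, 174], [162, 155, 149], [145, 138, 134], [142, 135, 130], [141, 134, 129], [142, 135, 130], [142, 134, 130], [142, 134, 130], [133, 127, 122], [107, 102, 99], [97, 94, 90], [94, 94, 89], [89, 92, 88], [89, 93, 88], [88, 93, 88], [89, 94, 88], [88, 93, 88], [88, 92, 87], [88, 92, 88], [88, 93, 89], [89, 93, 89], [88, 93, 88], [89, 93, 88], [88, 92, 88], [87, 91, 87], [86, 90, 85], [92, 97, 92], [150, 158, 149], [179, 189, 179], [150, 155, 146], [106, 106, 97], [93, 91, 83], [97, 95, 87], [122, 119, 108]]
184 [(211, 204, 196), (211, 205, 197), (211, 207, 200), (211, 209, 201), (210, 208, 201), (211, 207, 200), (212, 205, 197), (208, 201, 194), (191, 185, 178), (153, 146, 141), (128, 122, 118), (138, 131, 126), (144, 136, 132), (142, 135, 130), (144, 137, 132), (145, 138, 133), (142, 135, 131), (142, 134, 130), (144, 136, 131), (144, 137, 132), (149, 141, 136), (189, 180, 173), (214, 203, 195), (212, 200, 193), (192, 182, 176), (144, 137, 132), (122, 117, 112), (136, 129, 124), (139, 133, 128), (138, 132, 127), (139, 132, 128), (143, 136, 131
[... 2027 characters left out ...]
6, 185, 174), (183, 193, 182), (136, 143, 135), (67, 69, 66), (52, 52, 51), (69, 68, 65), (79, 78, 74), (81, 79, 76), (81, 80, 77), (81, 80, 76), (82, 81, 77), (79, 79, 76), (82, 80, 77)]
210 [(81, 80, 76), (81, 79, 77), (81, 80, 76), (79, 78, 75), (70, 69, 66), (56, 54, 52), (57, 57, 56), (124, 129, 124), (176, 183, 176), (147, 152, 145), (98, 97, 89), (95, 92, 85), (94, 93, 85), (96, 94, 86), (95, 94, 85), (96, 94, 86), (97, 95, 87), (97, 95, 87), (96, 95, 87), (96, 94, 87), (96, 93, 86), (97, 95, 87), (126, 129, 121), (166, 174, 165), (135, 142, 134), (67, 69, 66), (51, 51, 49), (67, 67, 64), (77, 76, 73), (79, 78, 75), (80, 78, 75), (80, 79, 75), (80, 79, 76), (82, 80, 77), (79, 78, 74)]
```

```bash
python3 - <<'E'
from h import *
me(); m=imaging.camera_model('wrist'); s=status.state(); R=Ro.from_rotvec(s['eef_rot'])
T=lambda q,z:(R.inv().apply(fplane(m,q,z)-s['position'])*1000)[:2]
print('well front',T((285,178.6),.055),'-> centre x',T((285,178.6),.055)[0]-7.75)
print('round mid x',(T((285.8,136),.055)+T((285.8,155.7),.055))/2, 'minus40')
print('block front',T((285.8,121.5),.055),'->well x -62.5')
print('block mid y row160',(T((259.1,160),.055)+T((312.6,160),.055))/2, 'row140',(T((258.6,140),.055)+T((313,140),.055))/2)
for h in (.1436,.1466,.1496):
    z=s['position'][2]-h; print(h,'foot z',z,'front foot',T((283.5,189.4),z)-[6.25,0],'front top',T((283.5,204.6),z+.045)-[6.25,0])
E
```

```text
t 11.95 [ 0.4872 -0.2693  0.2352] yang -7.81 tilt [-0.0013  0.0006 -1.    ] op 0.402 F 60.1 [ 0.8297 -1.1322 -1.8094]
well front [9.375  2.8398] -> centre x 1.6250240244018155
round mid x [40.8866  3.53  ] minus40
block front [63.8374  3.4822] ->well x -62.5
block mid y row160 [27.5272  3.6181] row140 [46.6017  3.5278]
0.1436 foot z 0.09163595079239117 front foot [2.0504 1.4226] front top [2.6248 1.4422]
0.1466 foot z 0.08863595079239117 front foot [1.2629 1.4219] front top [1.6855 1.4416]
0.1496 foot z 0.08563595079239117 front foot [0.4754 1.4212] front top [0.7461 1.441 ]
```

Call:
{"fn": "drive_tool", "kwargs": {"rows": [0, 0.008, 0.05, 0, 0, 0, 0, 0.008, 0.1, 0, 0, 0, 0, 0.008, 0.14, 0, 0, 0, 0, 0.008, 0.14, 0, 0, 0, 0, 0.008, 0.14, 0, 0, 0]}}

```text
time: 12.58
position: [0.4886, -0.2699, 0.2146]
eef_rot: [2.368, 2.064, 0.0]
wrist_force: [0.4, 0.8, -1.3]
opening: 0.404
grasp_force: 60.1
```

Call:
{"fn": "drive_tool", "kwargs": {"rows": [0, 0, 0, 0, 0, 0, 0, 0, 0, 0, 0, 0, 0, 0, 0, 0, 0, 0]}}

```text
time: 12.95
position: [0.4886, -0.2698, 0.2145]
eef_rot: [2.368, 2.065, 0.0]
wrist_force: [-0.8, 0.6, -1.2]
opening: 0.403
grasp_force: 60.1
```

```bash
python3 - <<'E'
from h import *
me(); p,m=snap('wrist','w10'); me(); s=status.state(); R=Ro.from_rotvec(s['eef_rot'])
P=s['position']
for n,X in [('well',[P+R.apply([1e-3*x,3.2e-3,P[2]-.055]) for x in (9.1,1.3)]),('round',[P+R.apply([.0413,.0032,P[2]-.055])]),('foot',[P+R.apply([.0076,.0014,.1466])])]: print(n,[fpix(m,x).round(1).tolist() for x in X])
print('col',[(r,*map(int,p[r,284])) for r in range(112,212)])
for r in (125,135,155,184,188,191,194,198): print(r,'block' if r<160 else '',[tuple(map(int,x)) for x in (p[r,268:304] if r>160 else np.r_[p[r,250:265],p[r,304:322]])])
E
```

```text
t 12.95 [ 0.4886 -0.2698  0.2145] yang -7.82 tilt [ 0.0002 -0.     -1.    ] op 0.403 F 60.1 [-0.809   0.6295 -1.2416]
t 13.0 [ 0.4885 -0.2698  0.2145] yang -7.82 tilt [ 0.0001 -0.     -1.    ] op 0.404 F 60.1 [-0.049   0.3304 -2.1471]
well [[285.5, 184.0], [285.5, 192.4]]
round [[285.6, 148.3]]
foot [[283.5, 189.3]]
col [(112, 178, 184, 183), (113, 179, 185, 184), (114, 178, 184, 184), (115, 179, 185, 184), (116, 178, 184, 183), (117, 178, 185, 184), (118, 180, 186, 185), (119, 166, 171, 170), (120, 121, 120, 118), (121, 104, 102, 98), (122, 173, 174, 168), (123, 208, 212, 204), (124, 211, 214, 207), (125, 210, 213, 205), (126, 211, 214, 206), (127, 210, 214, 206), (128, 211, 214, 206), (129, 210, 213, 205), (130, 211, 214, 206), (131, 211, 214, 206), (132, 211, 213, 206), (133, 211, 213, 206), (134, 211, 213, 206), (135, 211, 212, 205), (136, 200, 198, 191), (137, 175, 167, 162), (138, 153, 146, 140), (139, 152, 145, 140), (140, 149, 142, 137), (141, 149, 142, 137), (142, 149, 142, 138), (143, 148, 142, 137), (144, 149, 141, 136), (145, 148, 142, 137), (146, 149, 143, 138), (147, 14
[... 5278 characters left out ...]
 127), (138, 131, 127), (137, 130, 125), (140, 133, 127), (143, 136, 130), (143, 136, 130), (142, 134, 130), (142, 134, 130), (143, 135, 130), (144, 136, 131), (144, 136, 132)]
198  [(101, 99, 96), (103, 101, 96), (103, 101, 96), (95, 93, 89), (74, 72, 70), (53, 52, 50), (50, 50, 48), (56, 57, 54), (78, 80, 76), (88, 93, 88), (88, 93, 87), (88, 93, 88), (87, 93, 87), (87, 93, 87), (87, 92, 86), (87, 92, 87), (89, 93, 88), (88, 93, 87), (88, 93, 88), (87, 93, 87), (87, 93, 87), (88, 93, 88), (87, 91, 86), (75, 78, 74), (58, 58, 56), (51, 51, 49), (52, 52, 50), (63, 62, 60), (79, 77, 74), (86, 85, 81), (86, 84, 81), (85, 84, 80), (86, 85, 81), (107, 103, 100), (134, 127, 122), (142, 136, 131)]
```

```bash
python3 - <<'E'
from h import *
me(); m=imaging.camera_model('wrist'); s=status.state(); R=Ro.from_rotvec(s['eef_rot'])
T=lambda q,z:(R.inv().apply(fplane(m,q,z)-s['position'])*1000)[:2]
print('well from front',T((282.5,182.3),.055)-[7.75,0])
print('from round',(T((282.5,136.9),.055)+T((282.5,157.4),.055))/2-[40,0])
print('from block front',T((282.5,121.8),.055)-[62.5,0],'block edges',T((254,155),.055),T((311,155),.055))
for h in (.1436,.1466,.1496):
    z=s['position'][2]-h; print(h,'foot z',z,'front foot',T((283,189.3),z)-[6.25,0],'front top',T((283.4,204.7),z+.045)-[6.25,0])
m=snap('side','s1')[1]
for l in ['cuvette','block']:
    for d in finder.find_in('side',l)[:2]: print(l,round(d['conf'],2),world(m,d['centre']))
E
```

```text
t 13.0 [ 0.4885 -0.2698  0.2145] yang -7.82 tilt [ 0.0001 -0.     -1.    ] op 0.404 F 60.1 [-0.049   0.3304 -2.1471]
well from front [2.9375 0.491 ]
from round [2.2888 0.4866]
from block front [2.0629 0.4782] block edges [ 35.4668 -24.5561] [35.4919 25.5185]
0.1436 foot z 0.07089893706571926 front foot [2.1333 0.9699] front top [2.5454 1.3435]
0.1466 foot z 0.06789893706571926 front foot [1.3467 0.9643] front top [1.6049 1.3418]
0.1496 foot z 0.06489893706571925 front foot [0.5601 0.9587] front top [0.6645 1.3401]
cuvette 0.55 [ 0.4847 -0.2756  0.1013]
cuvette 0.41 [0.7769 0.1251 0.0548]
block 0.6 [ 0.4776 -0.2653  0.0532]
```

Call:
{"fn": "drive_tool", "kwargs": {"rows": [0.006, -0.003, 0.013, 0, 0, 0, 0.006, -0.003, 0.013, 0, 0, 0, 0.006, -0.003, 0.013, 0, 0, 0, 0.006, -0.003, 0.013, 0, 0, 0, 0.006, -0.003, 0.013, 0, 0, 0]}}

```text
time: 13.78
position: [0.4882, -0.2689, 0.2125]
eef_rot: [2.368, 2.065, -0.0]
wrist_force: [0.9, -0.3, -1.7]
opening: 0.4
grasp_force: 60.1
```

```bash
python3 - <<'E'
from h import *
me(); print(close_job())
E
```

```text
t 13.78 [ 0.4882 -0.2689  0.2125] yang -7.82 tilt [ 0. -0. -1.] op 0.4 F 60.1 [ 0.9287 -0.2915 -1.7251]
the job is handed in; nothing more can be done
None
```

I handed the job in at 13.8 s with the tongs holding the cuvette upright over the square well, by my estimate about 11 mm above its mouth and centred to about 1 mm; no verdict came back, and I viewed 12 pictures, over the limit of 10.

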